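Clamp the angle plate to the slotted bed with a T-bolt

ROBOT

A 6-joint arm with a two-finger parallel gripper is mounted at the origin on the work surface. World frame = base frame: x ahead of the robot, y to its left, z up, the work surface at z = 0. Lengths are in mm, angles in rad, forces in N, time in s.
With the tool pointing down it reaches from about 275 to 825 mm from the base axis. Payload 4.9 kg.
Tool frame: the origin (TCP) lies at the very end of the fingers, on their centre line; the grasp point (between the pads) lies 19 mm behind it; z points along the fingers, y is the direction in which the jaws open and shut (so a half turn about z gives the same grasp; the last joint's range is limited). The gripper opens to 85 mm and grips with 20 to 120 N. Pads are 22 mm wide; open, the fingers measure 114 mm over their backs; the gripper's body (76 mm by 85 mm) begins 54 mm behind the grasp point. The pads swing forward as they close: fully open they stand 13 mm farther back than shut.
Start: joints at [1.105, 0.326, -0.193, 1.052, 0, 1.437], TCP at [179.155, 520.021, 231.281] pointing down, gripper open.
Joint ranges: [-2.65, 2.65], [-0.97, 1.79], [-1.3, 1.35], [-1.93, 2.1], [-1.47, 1.37], [-3.14, 3.14]. Speed limits (rad/s): [2.57, 2.57, 3.14, 3.14, 3.14, 3.14].

INTERFACE

Orientations are given as [roll, pitch, yaw] about the fixed x, y, z axes, in that order (R = Rz(yaw) Ry(pitch) Rx(roll)).
In Python, from bench import bot, solve_ik, imaging gives the robot as it stands. Calls block until the motion is done:
- bot.move_ptp(position, orientation): joint-space move of the TCP to a pose.
- bot.movel(position, rot=None, max_speed=150, threshold=None): straight line of the TCP; rot=None keeps the orientation; max_speed is the mean speed in mm/s. With threshold (N) it stops when the force on the tool has changed by that much, and returns True; else False.
- bot.move_j(angles): joint-space move.
- bot.grip(opening, effort=None): opening from 0.0 (shut) to 1.0 (fully open); effort is the grip in N (None keeps the last); returns when the fingers have stopped.
- bot.dwell(seconds).
- solve_ik(position, orientation): joint angles nearest the present ones, or None.
- bot.get_state(): the state.
- imaging.capture(name): name is "scene" or "top"; returns the picture (400x640x3 uint8, blue, green, red); there is no depth.
- imaging.camera_model(name): a dict with "K" (3x3 intrinsics, pixels), "k1" (the pictures are not rectified: a ray, as slopes to the right and down, at radius r is drawn at 1 + k1 r^2 times it, then the intrinsics apply), "position" and "rotation" of the camera in the world. Camera axes: x right, y up, looking along -z (the intrinsics and any distortion apply to the point x, -y, -z); pixel columns grow to the right and rows downward; lengths in mm; the calibration is good to about 2 mm. A picture is of the moment at which its call begins. camera_model takes no time and is no camera call.
A pose or a line that the arm cannot do raises bot.IKError and nothing moves.
- bot.sign_off(): hands the job in, once; it reports no verdict.
The state is a dict: "t": time; "qpos": joint angles; "joint_velocities": joint speeds; "effort": joint torques, N m; "tcp_pos": TCP position; "orientation": TCP orientation; "contact_force": force on the tool from outside, world axes, zero at the start; "wrist_torque": the same for the moment, N m; "opening": opening from 0.0 (shut) to 1.0 (fully open).
Only numpy, scipy, OpenCV 4.12 (cv2) and the standard library are available. Lean on these libraries where they do the work, as an engineer would, in place of code of your own. Each camera call takes 0.05 s, during which the arm holds its last target.

TASK

Clamp the blue angle plate to the slotted machine bed: take the T-bolt with the tall brass nut out of its wooden stand, lower its head lengthwise into the bed's slot in front of the plate's fork, and slide it along until the shank is fully home in the fork. Let the nut's flange down on the plate, turn clockwise (seen from above) until the bolt's head has stopped square across the slot, and keep turning until the nut is snug: clearly tight by feel, but not forced. Be gentle with plate and bed, leave the other bolt standing in the stand, and let go of the nut at the end.

Things in the scene. Friction and masses are not known exactly. Their poses are not given: they have to be found in the camera images.
- bed: fixed slotted steel bed, 300 x 130 mm, 38 mm high, on the table. Origin: centre of its underside. Its x axis runs along the one T-slot (open at both ends), z up. Slot mouth 22 mm wide in 12 mm thick lips (heights 26 to 38 mm); below them a channel 37 mm wide, from 6 to 26 mm above the table.
- angle_plate: fixed blue steel angle plate on the bed's top, over the slot, axes parallel to the bed's. Origin: underside of its foot, on the axis of a fully home bolt. Foot 10 mm thick, 90 mm wide, from x = -95 to +38 mm. At x = -95 to -85 mm an upright wall, 70 mm high, with gussets to x = -56 mm, 42 mm high.
- fork_home (a point): point on the angle plate: on the axis of a fully home bolt, at the foot's upper face (48 mm above the table), where the nut's flange is to rest. The round shank then touches the bottom of the fork, 7 mm farther to -x. Axes as the angle plate's.
- fork_mouth (a point): middle of the fork's mouth, at the foot's upper face, 38 mm to +x of fork_home. The fork is a slit in the foot, 17 mm wide, open to +x, flared over its outer 14 mm. The bolt stands in front of it in the slot and comes in moving to -x.
- tbolt: loose steel hammer-head T-bolt (about 320 g with its nut), upright in a pocket of the stand at the start. Origin: centre of the underside of its head, z up the shank. The head is 35 mm long along x, 19 mm wide (y), 10 mm high; the shank is round, 14 mm in diameter. Laid along the slot the head passes the slot's mouth; it does not pass the fork.
- bolt_head (a point): middle of the bolt's head, 5 mm above its underside, axes as the T-bolt's. Two opposite corners are cut, so that below the lips it turns clockwise from above, and only so, from lengthwise until the other corners stop on the channel's walls about 97 degrees on: square across the slot. Lifting the nut then raises bolt and nut until the head stops under the lips.
- nut_grip (a point): middle of the tall brass hexagon nut on the T-bolt: 30 mm across flats, upright, its top 13 mm above and its foot 19 mm below this point. One pair of flats faces this point's +y and -y, the others lie 60 degrees on. Grip two flats here from above. It stands at a different yaw to the bolt's head each time; regrasp it 60 or 120 degrees on to turn farther.
- nut_flange (a point): centre of the underside of the nut's round sprung flange (42 mm across), 27 mm below nut_grip. Thread friction 0.06 N m; turned clockwise from above the nut goes down the shank 2.5 mm/rad. With flange on plate and head square, 0.9 to 2.2 rad are left until it bites: feel it. Then clamping grows 5 to 6 N per 0.1 rad, the moment 0.015 N m per N. Snug is 15 to 40 N.
- stand: fixed wooden stand 75 x 150 mm, 30 mm high, with two pockets 38 x 22 mm (long side along its x), 22 mm deep, 36 mm to either side of its middle (along its y). Origin: centre of its underside. One pocket holds the T-bolt, the other the stud.
- stud: loose short dark square-head bolt, 45 mm long, upright in the other pocket of the stand: not needed, leave it. Origin: centre of the underside of its head.

How it is judged (in metres and radians):
On the way, in this order (a step that is already met when the one before it is completed fails the run):
1. the bolt's head is down in the slot, lengthwise, in front of the fork (its axis 25 mm or more from home) (z of tbolt in the frame of bed between 0.002 and 0.024 m and y of tbolt in the frame of bed between -0.006 and 0.006 m and angle between tbolt's own z axis and vertical below 0.12 rad and x of tbolt in the frame of angle_plate above 0.025 m and angle between the x axis of tbolt and the x axis of bed, either way round below 0.3 rad), for 0.1 s.
2. the shank is home in the fork (within 6 mm) (horizontal distance between tbolt and fork_home below 0.006 m and z of tbolt in the frame of bed between 0.002 and 0.024 m and y of tbolt in the frame of bed between -0.006 and 0.006 m and angle between tbolt's own z axis and vertical below 0.12 rad), for 0.1 s.
3. the head, below the lips, is turned square across the slot (within 15 degrees) (all of step 2 and z of tbolt in the frame of bed below 0.0175 m and angle between the x axis of tbolt and the y axis of bed, either way round below 0.26 rad), for 0.1 s.
At the end, for the whole second after the job is handed in: The T-bolt stands upright in the slot, its axis within 6 mm of home in the fork, its head below the lips and square across the slot within 15 degrees, the nut tight: it presses on the plate with more than 11 N and the head pulls up on the bed with more than 6 N; all at rest and released (all of step 3 and contact force between tbolt and angle_plate above 11 N and contact force between tbolt and bed above 6 N and linear speed of tbolt below 0.01 m/s); the robot touches nothing.
It fails at once if bolt and nut press on the angle plate with more than 50 N (rammed or overtightened) (contact force between tbolt and angle_plate above 50 N).
It fails at once if the bolt presses on the bed with more than 60 N (contact force between tbolt and bed above 60 N).
It fails at once if the robot itself pushes on the angle plate or the bed with more than 20 N (contact force between any of the arm, the fingers and angle_plate above 20 N or contact force between any of the arm, the fingers and bed above 20 N).
It fails at once if the stud is moved by more than 20 mm (distance of stud from where it was at the start of the episode above 0.02 m).
It also fails if it takes over 72 s, if anything falls off the work surface, if the arm or the gripper's body presses on something with over 40 N, if the wrist force passes 120 N, or if a joint passes its speed limit or range.

## Working session

There is one attempt and no reset: what is moved stays moved. The work goes in short steps, each a Python script; the robot and the scene stay as the last script left them, time stands still between calls to the robot, and variables do not carry over. Pictures are saved under pics/ and viewed, and the job is handed in when it is done.

```bash
ls; mkdir -p pics; python3 - <<'E'
from bench import bot, solve_ik, imaging
import cv2
for n in ("scene","top"):
    im=imaging.capture(n); cv2.imwrite(f"pics/{n}0.png",im)
    m=imaging.camera_model(n); print(n,m)
print(bot.get_state())
E
```

```text
pics
scene {'K': array([[420.0957139 ,   0.        , 315.16494673],
       [  0.        , 420.0957139 , 194.88510898],
       [  0.        ,   0.        ,   1.        ]]), 'k1': -0.04478981284253921, 'position': array([815.86625119, 270.83123097, 659.69136153]), 'rotation': array([5.34872807e-01, 4.13786171e-04, 2.29186930e+00])}
top {'K': array([[427.86802795,   0.        , 317.34699048],
       [  0.        , 427.86802795, 202.58591406],
       [  0.        ,   0.        ,   1.        ]]), 'k1': -0.119140142389378, 'position': array([402.07593711,  52.33960834, 816.53819388]), 'rotation': array([ 0.21597162,  0.00229604, -1.43424757])}
{'t': 0.1, 'qpos': array([ 1.10479965e+00,  3.26868329e-01, -1.93486372e-01,  1.05202581e+00,
       -4.34168338e-06,  1.43659056e+00]), 'joint_velocities': array([-0.00064778, -0.00177801,  0.0018333 ,  0.00010842, -0.00013258,
       -0.00049423]), 'effort': array([ 1.87369451e-04, -4.44238794e+01,  2.63038427e+01,  7.84633536e-03,
       -1.18346579e-04,  1.51694273e-06]), 'tcp_pos': array([178.9069647 , 519.52497485, 230.57999161]), 'orientation': array([-3.14002214e+00, -2.07665992e-04,  2.80980159e+00]), 'contact_force': array([-0.20844708, -0.40074843,  0.43227318]), 'wrist_torque': array([-0.02455781, -0.063446  ,  0.02087385]), 'opening': 1.0003404275422931}
```

View pics/scene0.png

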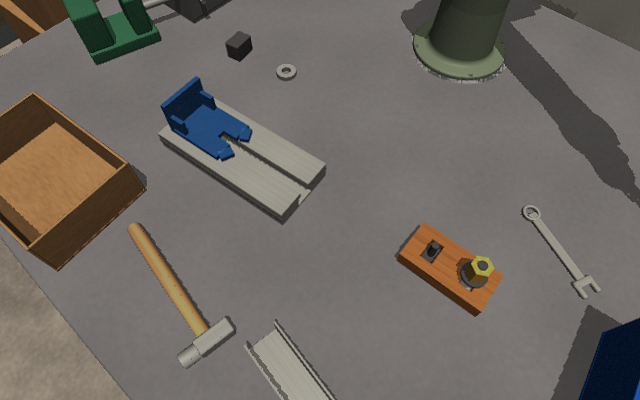

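View pics/top0.png

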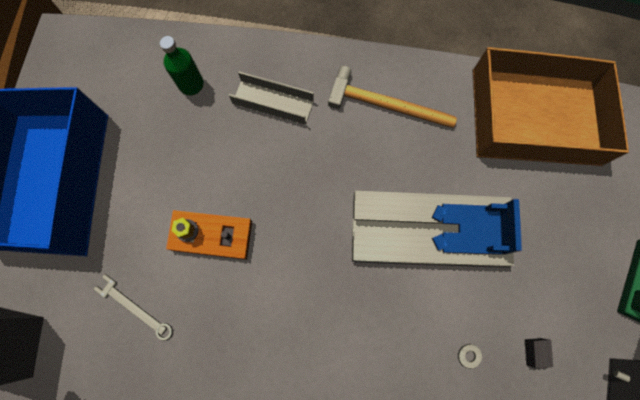

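The scene view shows the bed around (245,150) with the plate at its upper-left end, and the stand around (450,268) with the nut at (482,267). In the top view, the bed spans (355–515, 192–268), the stand is at (210,235), the nut at (185,230) and the stud at (227,237). I'll zoom in to pick corners.

```bash
cat > h.py <<'E'
import numpy as np, cv2
from scipy.spatial.transform import Rotation as R
from scipy.optimize import least_squares
from bench import bot, solve_ik, imaging
def proj(m,P):
    P=np.atleast_2d(P).astype(float)
    Rm=R.from_euler('xyz',m['rotation']).as_matrix()
    c=(P-m['position'])@Rm
    return cv2.projectPoints(np.c_[c[:,0],-c[:,1],-c[:,2]],np.zeros(3),np.zeros(3),m['K'],np.array([m['k1'],0,0,0.]))[0][:,0]
def ray(m,uv,z):
    n=cv2.undistortPoints(np.array([[uv]],float),m['K'],np.array([m['k1'],0,0,0.]))[0,0]
    Rm=R.from_euler('xyz',m['rotation']).as_matrix()
    d=Rm@np.array([n[0],-n[1],-1]); p=m['position']
    return p+d*(z-p[2])/d[2]
def crop(im,x0,x1,y0,y1,f,name):
    c=cv2.resize(im[y0:y1,x0:x1],None,fx=f,fy=f,interpolation=cv2.INTER_CUBIC)
    for x in range((x0+9)//10*10,x1,10): cv2.putText(c,str(x),((x-x0)*f,8),0,.3,(0,255,255),1);cv2.line(c,((x-x0)*f,10),((x-x0)*f,14),(0,255,255),1)
    for y in range((y0+9)//10*10,y1,10): cv2.putText(c,str(y),(0,(y-y0)*f+4),0,.3,(0,255,255),1);cv2.line(c,(20,(y-y0)*f),(24,(y-y0)*f),(0,255,255),1)
    cv2.imwrite(name,c)
E
python3 - <<'E'
import cv2
from h import *
s=cv2.imread('pics/scene0.png');t=cv2.imread('pics/top0.png')
crop(t,345,525,180,275,4,'pics/c1.png')
crop(t,155,265,200,270,7,'pics/c2.png')
crop(s,150,335,70,225,4,'pics/c3.png')
crop(s,390,510,215,320,6,'pics/c4.png')
m=imaging.camera_model('top');print(ray(m,(355,192),38),ray(m,(515,268),38),proj(m,[0,0,0]), ray(m,(185,230),80))
m=imaging.camera_model('scene');print(ray(m,(160,131),38),ray(m,(326,168),38),proj(m,[0,0,0]),ray(m,(482,267),80))
E
```

```text
[600.74820078  10.19784054  38.        ] [ 497.7334288  -302.65256033   38.        ] [[316.78831021 519.92720379]] [481.38991212 300.11031777  80.        ]
[ 628.26568244 -288.15898164   38.        ] [484.61388089   5.12570061  38.        ] [[458.72091666  47.32314221]] [488.88313751 308.94520037  80.        ]
```

View pics/c1.png

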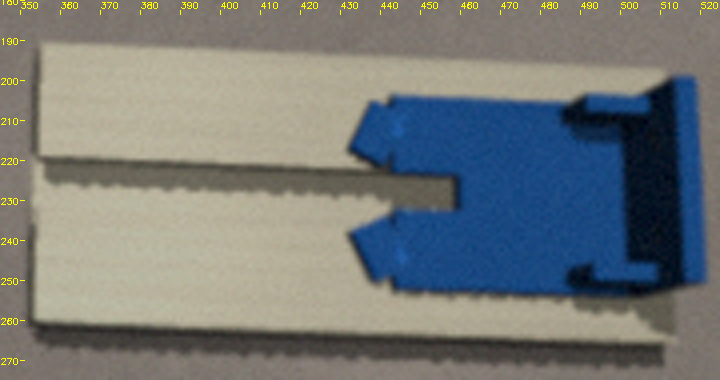

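View pics/c2.png

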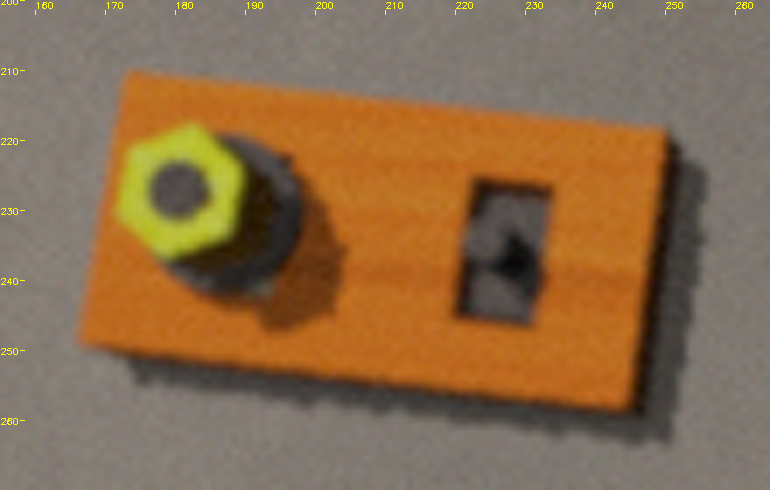

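View pics/c3.png

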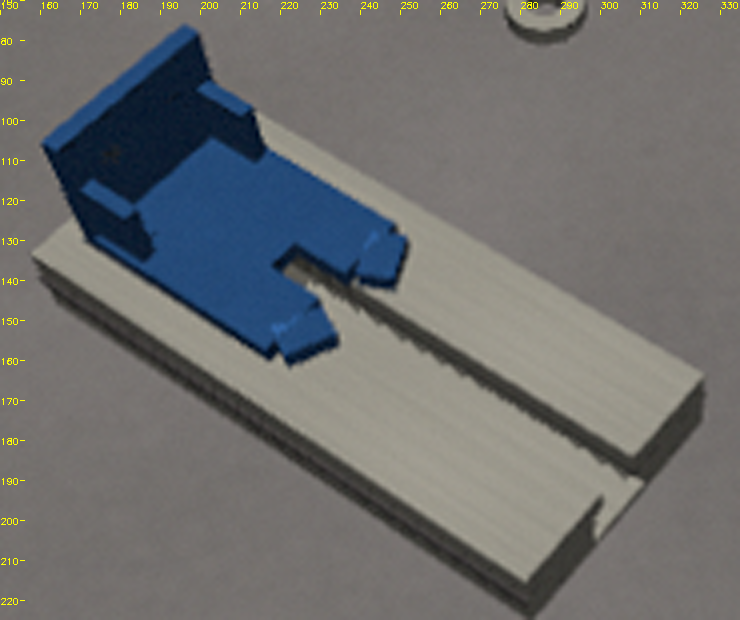

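View pics/c4.png

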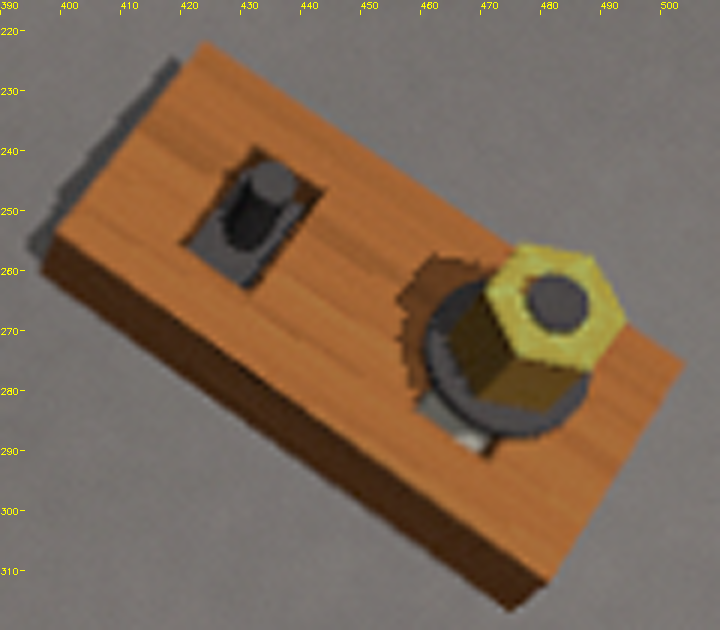

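```bash
cat > fit.py <<'E'
from h import *
ms={n:imaging.camera_model(n) for n in('top','scene')}
a=lambda l,x0,y0,f:np.array(l,float)/f+[x0,y0]
bedpts=[('top',a([(40,42),(35,322)],345,180,4),[(150,-65,38),(150,65,38)]),
('scene',a([(34,255),(530,583),(705,376),(638,458),(603,495)],150,70,4),[(-150,-65,38),(150,-65,38),(150,65,38),(150,11,38),(150,-11,38)])]
platepts=[('top',a([(458,176),(458,210),(695,76),(706,282)],345,180,4),[(-7,-8.5,10),(-7,8.5,10),(-95,-45,70),(-95,45,70)]),
('scene',a([(293,243),(273,264),(183,25),(42,145)],150,70,4),[(-7,8.5,10),(-7,-8.5,10),(-95,45,70),(-95,-45,70)])]
standpts=[('top',a([(127,70),(667,130),(633,410),(80,345)],155,200,7),[(37.5,75,30),(37.5,-75,30),(-37.5,-75,30),(-37.5,75,30)]),
('scene',a([(205,40),(685,365),(548,582),(55,230)],390,215,6),[(-37.5,-75,30),(-37.5,75,30),(37.5,75,30),(37.5,-75,30)])]
hx=[(17.32*np.cos(k*np.pi/3),17.32*np.sin(k*np.pi/3),13) for k in range(6)]
nt=a([(192,123),(243,160),(237,222),(168,258),(118,218),(130,150)],155,200,7)
ns=a([(517,243),(592,256),(626,318),(585,372),(518,355),(486,292)],390,215,6)
def tf(p,L): 
    x,y,z,w=p; c,s=np.cos(w),np.sin(w); L=np.array(L,float)
    return L@np.array([[c,s,0],[-s,c,0],[0,0,1]])+[x,y,z]
def camc(c):
    out={}
    for i,n in enumerate(('top','scene')):
        m=dict(ms[n]); m['position']=m['position']+c[6*i:6*i+3]*2
        m['rotation']=m['rotation']+c[6*i+3:6*i+6]*0.004; out[n]=m
    return out
def order(p,pts,m):
    # assign hex vertices by nearest
    q=proj(m,tf(p,hx)); 
    return (q[:,None]-pts[None]),q
def res(v,cam=True,full=False):
    c=v[13:25]; M=camc(c)
    bed=[v[0],v[1],0,v[2]]
    pl=np.r_[tf(bed,[(v[3],v[4],38)])[0],v[2]]
    st=[v[5],v[6],0,v[7]]; nu=v[8:12]
    r=[]
    for P,pts in ((bed,bedpts),(pl,platepts),(st,standpts)):
        for n,uv,L in pts: r.append((proj(M[n],tf(P,L))-uv).ravel())
    for n,uv in(('top',nt),('scene',ns)):
        q=proj(M[n],tf(nu,hx)); 
        d=np.linalg.norm(q[:,None]-uv[None],axis=2); j=d.argmin(1)
        r.append((q-uv[j]).ravel())
    if full: return r,pl
    # cam reg (px sigma .4); plate y prior 0 +-1mm
    return np.r_[np.concatenate(r)/0.5, c, v[4]/1.0]
best=None
for ny in (0.2,.45,.7,.95):
    v0=np.r_[555,-140,1.6,-40,0,500,270,0,484,303,80,ny,0,np.zeros(12)]
    s=least_squares(res,v0,loss='soft_l1')
    if best is None or s.cost<best.cost: best=s
v=best.x; r,pl=res(v,full=True)
print('cost',best.cost); np.set_printoptions(precision=3,suppress=True)
for x in r: print(np.abs(x).max(),x)
print('bed',v[:3],'plate',v[3:5],pl,'stand',v[5:8],'nut',v[8:12]);print('cam',v[13:])
st=[v[5],v[6],0,v[7]]
print('pockets',tf(st,[(0,36,30),(0,-36,30)]))
np.save('fit.npy',np.r_[v,pl])
E
python3 fit.py
```

```text
cost 15.060976871233896
0.647584565327179 [-0.267  0.387 -0.648 -0.144]
0.7272631735538084 [-0.449  0.077 -0.574 -0.074  0.248 -0.049 -0.727  0.016  0.487 -0.49 ]
0.4237747688964646 [ 0.18  -0.394  0.424  0.228 -0.027 -0.028  0.065 -0.122]
0.7835047476255568 [ 0.784  0.189 -0.398  0.755  0.522  0.003  0.057 -0.383]
0.5633717847512969 [ 0.068  0.111  0.213  0.125 -0.563 -0.039 -0.088 -0.133]
0.3182985005008163 [-0.111 -0.026 -0.037 -0.318 -0.039  0.115  0.005  0.159]
1.2387571442878027 [ 0.092 -0.284 -0.028 -0.366  0.106 -0.134 -0.625  1.239  0.292  0.414
  0.285 -0.163]
1.069967618434248 [ 1.07  -0.433  0.003 -0.088 -0.476 -0.165  0.272  0.059 -0.446  0.286
  0.203  0.383]
bed [ 554.394 -144.587    1.667] plate [-37.878   0.13 ] [ 557.887 -182.304   38.       1.667] stand [487.539 271.546   0.027] nut [486.974 307.534  70.354   1.06 ]
cam [ 0.344  0.199  0.196  0.328 -0.15  -0.049 -0.344 -0.199  0.449  0.301
 -0.022  0.069]
pockets [[486.551 307.532  30.   ]
 [488.526 235.559  30.   ]]
```

```bash
python3 - <<'E'
from h import *
np.set_printoptions(precision=3,suppress=True)
P=[np.pi,0,3.154]
for p,o in (([487,307.5,140],3.154),([487,307.5,53],3.154),([552,-130,100],3.154+1.64),([558,-182,56],4.79),([558,-182,56],4.79-3.3)):
    print(solve_ik(p,[np.pi,0,o]))
bot.move_ptp([487,307.5,140],P)
bot.grip(0.7,40)
bot.movel([487,307.5,75],max_speed=120)
s=bot.get_state(); print(s['t'],s['qpos'],s['tcp_pos'],s['orientation'],s['contact_force'],s['opening'])
t=imaging.capture('top'); sc=imaging.capture('scene')
cv2.imwrite('pics/t1.png',t); cv2.imwrite('pics/s1.png',sc)
crop(t,140,260,180,270,5,'pics/t1c.png'); crop(sc,380,530,180,310,5,'pics/s1c.png')
E
```

```text
[ 0.435  0.448 -0.256  0.867  0.     0.423]
[ 0.435  0.548 -0.347  0.676  0.     0.423]
[-0.361  0.476 -0.327  0.768  0.    -2.014]
[-0.441  0.561 -0.313  0.697  0.    -2.089]
[-0.441  0.561 -0.313  0.697  0.     1.211]
2.6083 [ 0.435  0.52  -0.327  0.724  0.     0.423] [487.386 307.651  75.408] [ 3.141  0.001 -3.129] [-0.425  0.093  1.179] 0.6983117889224352
```

View pics/s1c.png

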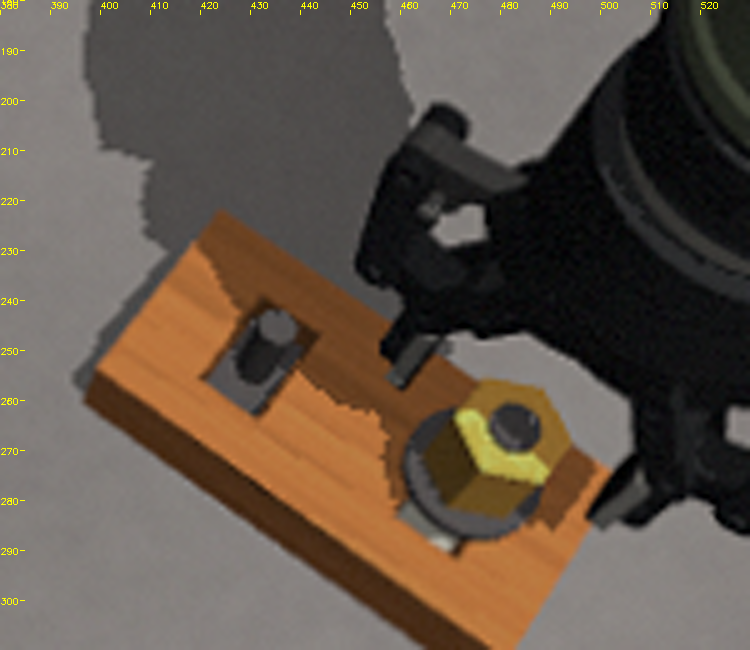

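View pics/t1c.png

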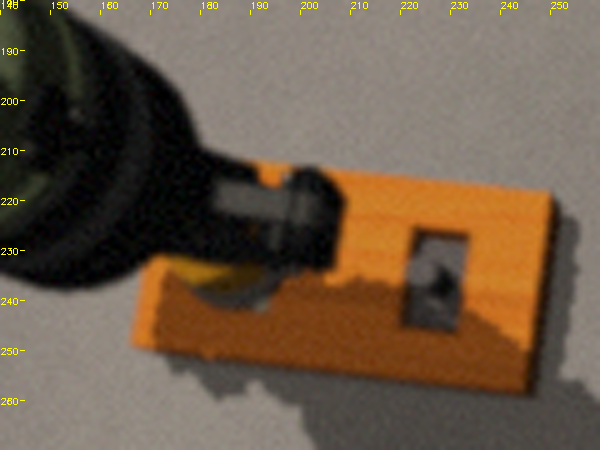

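The fingertips, at crop (410,360) and (610,500), straddle the nut top at crop (512,428). They're centred on it, so I'll grip.

```bash
python3 - <<'E'
from h import *
np.set_printoptions(precision=3,suppress=True)
def pr(l):
    s=bot.get_state(); print(l,round(s['t'],2),s['tcp_pos'],s['orientation'],s['contact_force'],s['wrist_torque'],round(s['opening'],3))
print(bot.movel([487,307.5,52.5],max_speed=60,threshold=6)); pr('down')
bot.grip(0.0,60); bot.dwell(0.2); pr('grip')
print(bot.movel([487,307.5,58],max_speed=40,threshold=15)); pr('up5')
print(bot.movel([487,307.5,110],max_speed=80,threshold=12)); pr('lift')
t=imaging.capture('top'); sc=imaging.capture('scene')
cv2.imwrite('pics/t2.png',t); cv2.imwrite('pics/s2.png',sc)
crop(sc,380,530,180,310,5,'pics/s2c.png')
E
```

```text
False
down 3.23 [486.623 307.305  51.969] [-3.141 -0.001 -3.129] [-0.423 -0.62   0.165] [ 0.046 -0.04   0.015] 0.703
grip 3.81 [487.348 307.668  52.94 ] [ 3.141  0.001 -3.129] [0.027 0.869 3.358] [-0.019  0.098  0.031] 0.342
False
up5 4.1 [486.645 307.301  57.701] [-3.141 -0.001 -3.129] [-0.191 -0.386 -2.835] [-0.086 -0.037  0.032] 0.337
False
lift 4.9 [486.664 307.333 109.694] [-3.141 -0.001 -3.129] [-0.18  -0.808 -3.478] [-0.011  0.001  0.046] 0.34
```

View pics/s2c.png

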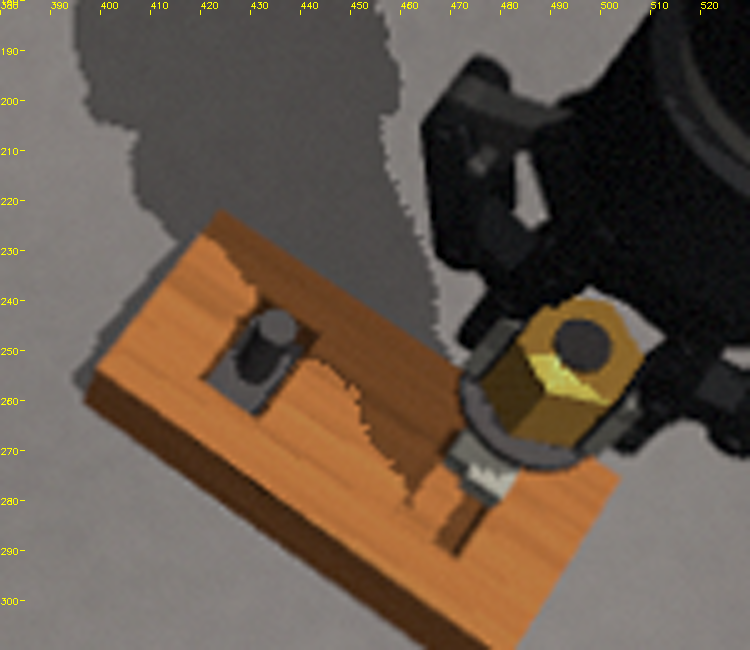

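```bash
cat >> h.py <<'E'
np.set_printoptions(precision=3,suppress=True)
v=np.load('fit.npy'); PL=v[-4:-1]; BY=v[2]
ex=np.array([np.cos(BY),np.sin(BY),0]); ey=np.array([-np.sin(BY),np.cos(BY),0])
def W(x,y,z): return PL*[1,1,0]+ex*x+ey*y+[0,0,z]
def L(p): d=np.array(p)-PL*[1,1,0]; return np.array([d@ex,d@ey,p[2]])
def pr(l):
    s=bot.get_state(); f=s['contact_force']
    print(l,'t',round(s['t'],2),'L',L(s['tcp_pos']),'q6',round(s['qpos'][5],3),'yaw',round(s['orientation'][2],3),'F',np.array([f@ex,f@ey,f[2]]),'T',s['wrist_torque'],round(s['opening'],3)); return s
YA=3.154+BY-0.027
E
python3 - <<'E'
from h import *
O=[np.pi,0,YA]
print(W(85,0,120),solve_ik(W(85,0,120),O))
bot.move_ptp([487,307.5,135],[np.pi,0,3.154])
bot.move_ptp(W(85,0,135),O)
bot.movel(W(85,0,93),max_speed=100,threshold=8); bot.dwell(.3); pr('hover')
t=imaging.capture('top'); sc=imaging.capture('scene')
cv2.imwrite('pics/t3.png',t); cv2.imwrite('pics/s3.png',sc)
crop(sc,190,350,80,230,5,'pics/s3c.png')
crop(t,335,465,170,280,6,'pics/t3c.png')
E
```

```text
[549.757 -97.694 120.   ] [-0.308  0.439 -0.329  0.803  0.    -1.96 ]
hover t 8.17 L [84.811 -0.446 93.619] q6 -1.96 yaw -1.49 F [ 0.14  -0.309 -2.995] T [-0.011  0.001  0.025] 0.338
```

View pics/s3c.png

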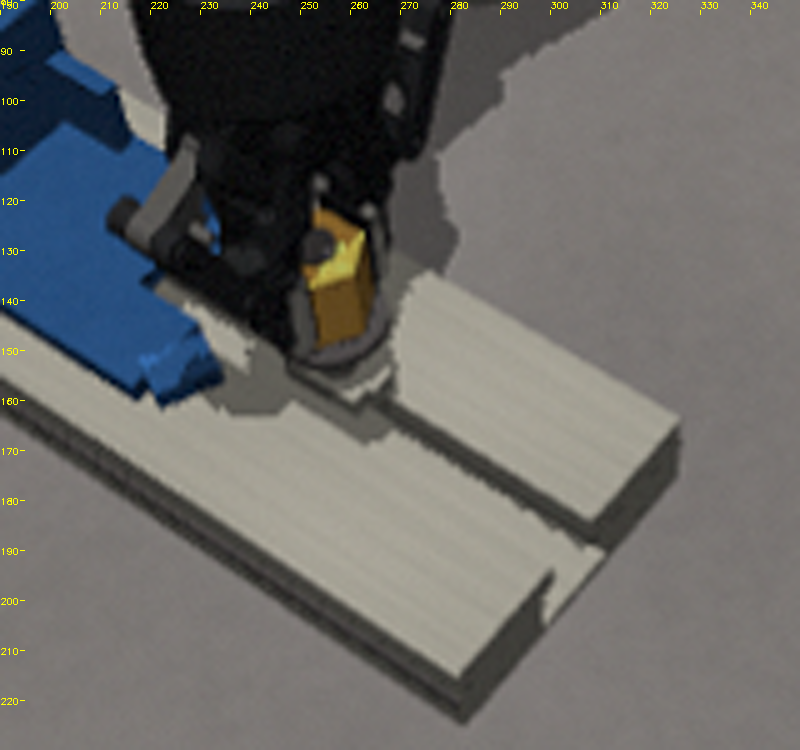

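View pics/t3c.png

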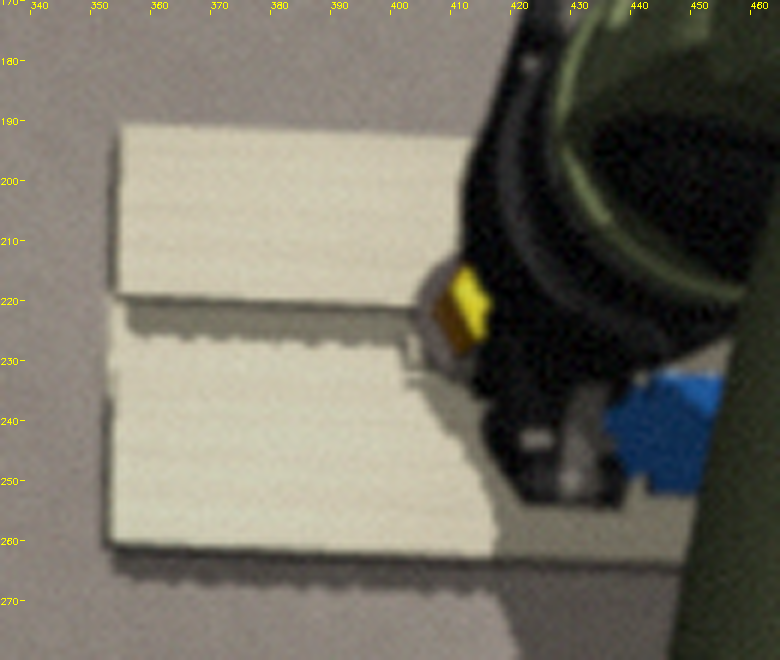

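```bash
cat >> h.py <<'E'
def camcorr():
    out={}
    for i,n in enumerate(('top','scene')):
        m=imaging.camera_model(n); c=v[13+6*i:19+6*i]
        m['position']=m['position']+c[:3]*2; m['rotation']=m['rotation']+c[3:]*.004; out[n]=m
    return out
def overlay(im,n,x,y,z,dyaw,x0,x1,y0,y1,f,name):
    M=camcorr()[n]; c=cv2.resize(im[y0:y1,x0:x1],None,fx=f,fy=f,interpolation=cv2.INTER_CUBIC)
    def ln(P,col):
        q=((proj(M,P)-[x0,y0])*f).astype(int); cv2.polylines(c,[q.reshape(-1,1,2)],False,col,1)
    cs,sn=np.cos(dyaw),np.sin(dyaw)
    for zz in (0,10):
        b=[(17.5,9.5),(-17.5,9.5),(-17.5,-9.5),(17.5,-9.5),(17.5,9.5)]
        ln([W(x+cs*a-sn*d,y+sn*a+cs*d,z+zz) for a,d in b],(0,0,255) if zz==0 else (255,0,255))
    th=np.linspace(0,6.3,60); ln([W(x+21*np.cos(t),y+21*np.sin(t),z+35) for t in th],(0,255,0))
    ln([W(x+7*np.cos(t),y+7*np.sin(t),z+62.35+13) for t in th],(0,255,0))
    for yy in(-11,11): ln([W(188,yy,38),W(38,yy,38)],(255,255,0))
    cv2.imwrite(name,c)
E
python3 - <<'E'
from h import *
sc=cv2.imread('pics/s3.png');t=cv2.imread('pics/t3.png')
overlay(sc,'scene',85,-.2,49,0,220,320,100,200,8,'pics/s3o.png')
overlay(t,'top',85,-.2,49,0,375,435,195,250,10,'pics/t3o.png')
E
```

```text
(no output)
```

View pics/s3o.png

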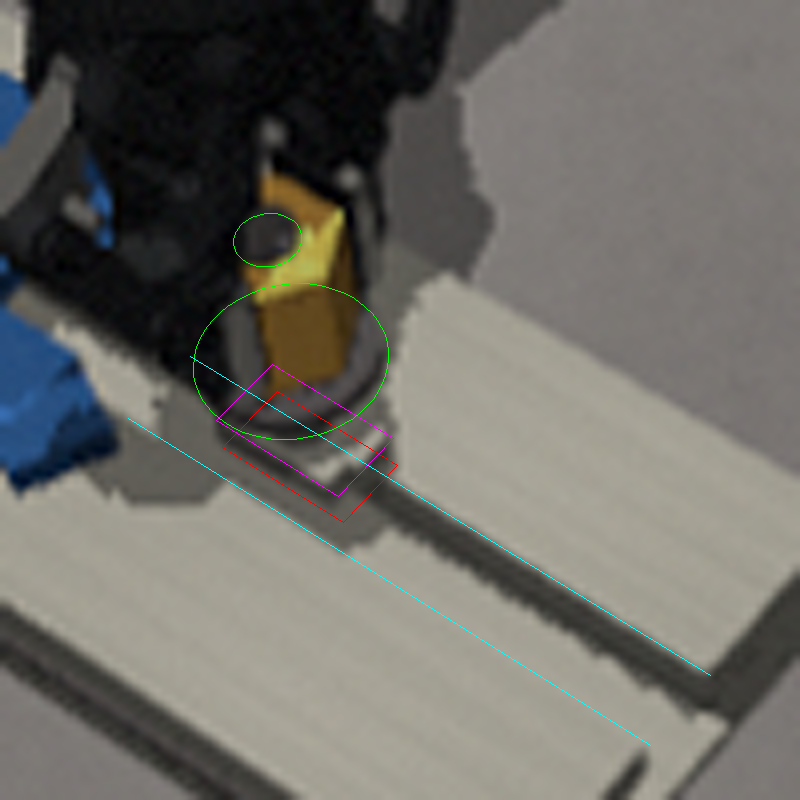

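View pics/t3o.png

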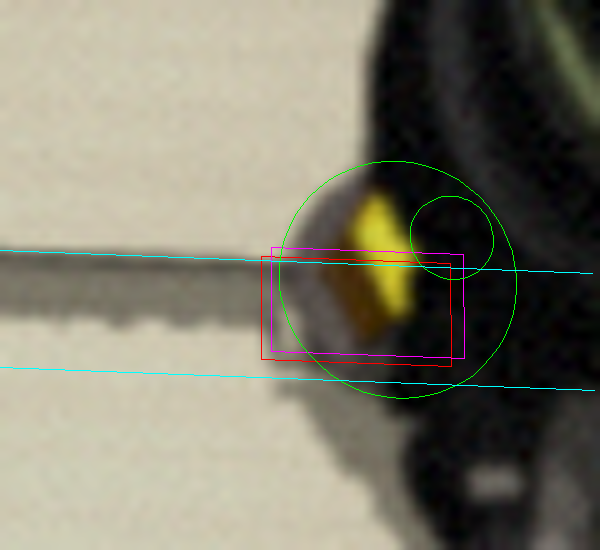

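```bash
python3 - <<'E'
from h import *
sc=cv2.imread('pics/s3.png')
g=np.clip(cv2.convertScaleAbs(sc,alpha=1.6,beta=10),0,255)
crop(g,235,285,130,175,15,'pics/s3z.png')
M=camcorr()['scene']
for a,d in((17.5,9.5),(-17.5,9.5),(-17.5,-9.5),(17.5,-9.5)): print(a,d,proj(M,[W(85+a,-.2+d,z) for z in(49,59)]).ravel())
E
```

```text
17.5 9.5 [269.681 158.173 269.156 154.861]
-17.5 9.5 [254.692 148.989 254.006 145.622]
-17.5 -9.5 [247.868 155.89  247.096 152.566]
17.5 -9.5 [262.913 165.272 262.303 162.006]
```

View pics/s3z.png

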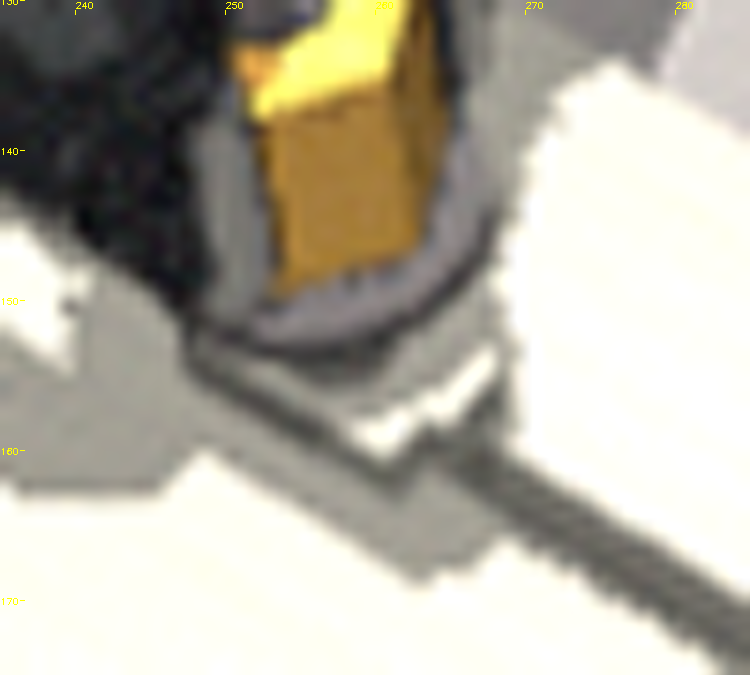

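In the scene crop, the head's near top edge runs from (247,153) to (260,160), with the cut corner there. That matches the predicted edge within about 1 px, and the top-view flange outline matches too. I'll lower it slowly with a force stop.

```bash
python3 - <<'E'
from h import *
for z in (84,78,72,66):
    r=bot.movel(W(85,0,z),max_speed=30,threshold=5); pr((z,r))
    if r: break
E
```

```text
(84, False) t 8.72 L [85.086  0.288 83.616] q6 -1.96 yaw -1.49 F [ 0.052 -0.583 -3.764] T [ 0.01  -0.016  0.011] 0.337
(78, False) t 9.07 L [85.026 -0.061 77.826] q6 -1.96 yaw -1.49 F [ 0.482 -0.36  -3.005] T [-0.002 -0.135 -0.007] 0.343
(72, False) t 9.42 L [85.037 -0.07  71.819] q6 -1.96 yaw -1.49 F [ 0.123 -0.972 -4.047] T [ 0.083 -0.165 -0.02 ] 0.345
(66, False) t 9.77 L [85.052  0.013 65.773] q6 -1.96 yaw -1.49 F [ 0.738 -1.704 -3.5  ] T [ 0.037 -0.249 -0.004] 0.34
```

```bash
python3 - <<'E'
from h import *
for y in (-.5,-1,-1.5,-2,-2.5,-3):
    bot.movel(W(85,y,66),max_speed=15); bot.dwell(.1); s=pr(y)
    if s['contact_force']@ey>2.5: break
E
```

```text
-0.5 t 10.12 L [85.041 -0.259 65.962] q6 -1.96 yaw -1.49 F [-0.559  0.309 -2.993] T [-0.018  0.005  0.034] 0.343
-1 t 10.47 L [84.996 -0.972 66.003] q6 -1.959 yaw -1.49 F [-0.203  0.367 -2.469] T [ 0.012  0.001 -0.007] 0.34
-1.5 t 10.82 L [85.017 -1.452 65.959] q6 -1.959 yaw -1.49 F [-0.055 -0.617 -3.48 ] T [-0.016 -0.028 -0.012] 0.341
-2 t 11.17 L [85.013 -1.982 65.983] q6 -1.959 yaw -1.49 F [ 0.152  0.539 -3.138] T [-0.007  0.038 -0.029] 0.34
-2.5 t 11.52 L [85.049 -2.355 65.941] q6 -1.958 yaw -1.49 F [-0.792  0.135 -2.411] T [-0.066  0.111  0.006] 0.338
-3 t 11.87 L [85.073 -2.521 65.837] q6 -1.958 yaw -1.49 F [ 0.18   2.845 -2.592] T [-0.077  0.545 -0.045] 0.343
```

```bash
python3 - <<'E'
from h import *
bot.movel(W(85,-1.2,66),max_speed=15)
r=bot.movel(W(85,-1.2,60.5),max_speed=30,threshold=5); bot.dwell(.15); pr(r)
for x in (50,40,32,24,16,8,4):
    r=bot.movel(W(x,-1.2,60.5),max_speed=40,threshold=5); s=pr((x,r))
    if r or abs(s['contact_force']@ey)>3: break
t=imaging.capture('top'); sc=imaging.capture('scene')
cv2.imwrite('pics/t4.png',t); cv2.imwrite('pics/s4.png',sc)
crop(sc,150,300,60,200,5,'pics/s4c.png')
E
```

```text
False t 12.62 L [84.988 -1.274 60.462] q6 -1.959 yaw -1.49 F [ 0.76   0.568 -2.408] T [0.011 0.004 0.016] 0.34
(50, False) t 13.64 L [50.258 -1.074 60.407] q6 -2.016 yaw -1.489 F [-0.029  1.115 -3.405] T [0.005 0.003 0.025] 0.34
(40, False) t 14.04 L [39.711 -1.256 60.528] q6 -2.032 yaw -1.49 F [ 0.011  0.238 -4.024] T [-0.009 -0.01   0.005] 0.346
(32, False) t 14.39 L [31.677 -1.222 60.523] q6 -2.044 yaw -1.49 F [ 0.276 -0.861 -2.68 ] T [0.041 0.002 0.012] 0.336
(24, False) t 14.74 L [23.678 -1.247 60.511] q6 -2.057 yaw -1.49 F [ 0.244  0.394 -3.53 ] T [0.055 0.03  0.001] 0.342
(16, False) t 15.09 L [15.705 -1.242 60.497] q6 -2.069 yaw -1.49 F [ 1.364 -0.302 -4.003] T [ 0.01   0.024 -0.   ] 0.34
(8, False) t 15.44 L [ 7.685 -1.255 60.498] q6 -2.081 yaw -1.49 F [ 0.135 -0.967 -3.434] T [-0.   -0.01 -0.04] 0.341
(4, False) t 15.69 L [ 3.767 -1.244 60.519] q6 -2.087 yaw -1.49 F [ 0.014 -0.148 -3.22 ] T [-0.01  -0.069 -0.06 ] 0.343
```

View pics/s4c.png

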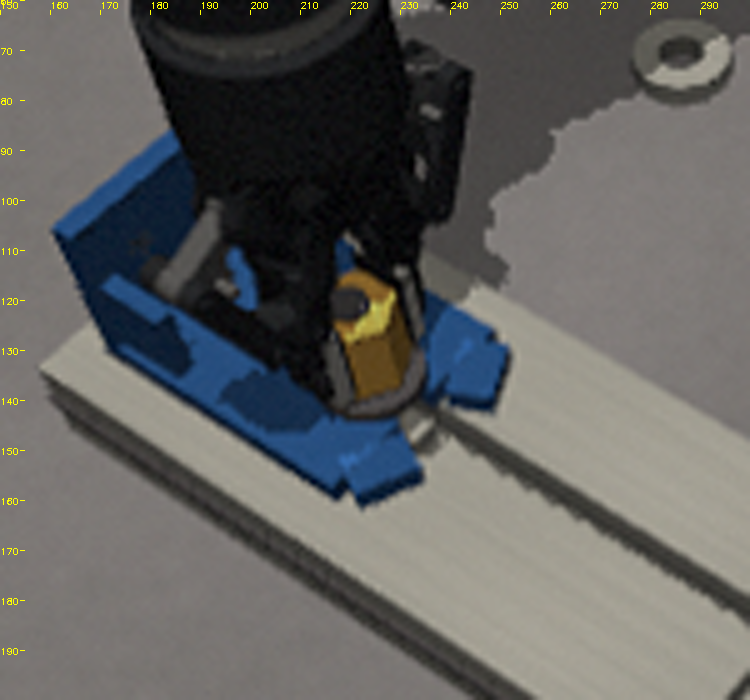

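The bolt is inside the fork: the nut is at (221,130) and the flange rim is just above the foot. Next I'll feel for the fork bottom.

```bash
python3 - <<'E'
from h import *
r=bot.movel(W(-6,-1.2,60.5),max_speed=10,threshold=4); s=pr(r); bot.dwell(.1); s=pr('c')
E
```

```text
True t 16.36 L [ 1.103 -0.302 59.468] q6 -2.093 yaw -1.489 F [-0.459  0.269 -3.518] T [-0.04  -0.003 -0.019] 0.341
c t 16.46 L [ 1.475  0.379 58.794] q6 -2.093 yaw -1.489 F [-0.709 -0.059 -4.   ] T [-0.072 -0.038 -0.042] 0.342
```

```bash
python3 - <<'E'
from h import *
for i in range(3): bot.dwell(.1); s=pr('c'); print(s['joint_velocities'])
E
```

```text
c t 16.56 L [ 1.665  0.496 58.578] q6 -2.093 yaw -1.489 F [ 1.272  0.337 -3.292] T [-0.083 -0.041  0.035] 0.34
[ 0.001  0.003 -0.001  0.001 -0.     0.   ]
c t 16.66 L [ 1.665  0.411 58.621] q6 -2.093 yaw -1.489 F [ 0.203  0.289 -2.399] T [-0.037 -0.056 -0.027] 0.339
[-0.    -0.002  0.    -0.002  0.002 -0.002]
c t 16.76 L [ 1.662  0.275 58.701] q6 -2.093 yaw -1.489 F [-0.048  0.217 -3.385] T [-0.013 -0.052 -0.028] 0.343
[-0.    -0.002  0.003 -0.001  0.001 -0.001]
```

```bash
cat >> h.py <<'E'
def avg(l,n=6,dt=.03):
    F=[];T=[];P=[]
    for i in range(n):
        bot.dwell(dt); s=bot.get_state(); F.append(s['contact_force']);T.append(s['wrist_torque']);P.append(L(s['tcp_pos']))
    f=np.mean(F,0); f=np.array([f@ex,f@ey,f[2]]); T=np.mean(T,0); P=np.mean(P,0)
    print(l,'t',round(s['t'],2),'L',P,'q6',round(s['qpos'][5],3),'yaw',round(s['orientation'][2],3),'F',f,'T',T,round(s['opening'],3)); return f,T,P,s
E
python3 - <<'E'
from h import *
bot.movel(W(2.5,-1.2,60.5),max_speed=20); avg('back')
for x in (1,0,-.7,-1.4,-2.1,-2.8):
    bot.movel(W(x,-1.2,60.5),max_speed=20); f,*_=avg(x,4)
    if abs(f[0])>2.5: break
E
```

```text
back t 17.22 L [ 2.521 -1.249 60.534] q6 -2.091 yaw -1.489 F [ 0.032  0.142 -3.419] T [-0.028 -0.001  0.008] 0.338
1 t 17.6 L [ 0.912 -1.187 60.492] q6 -2.093 yaw -1.489 F [-0.035  0.255 -3.267] T [0.01  0.015 0.016] 0.341
0 t 17.98 L [ 0.585 -1.175 60.423] q6 -2.094 yaw -1.489 F [ 2.829 -0.434 -2.528] T [ 0.674 -0.011 -0.008] 0.343
```

```bash
python3 - <<'E'
from h import *
bot.movel(W(.8,-1.2,60.5),max_speed=20)
for z in (59.7,59.2,58.7,58.2,57.7,57.2,56.7):
    bot.movel(W(.8,-1.2,z),max_speed=20); f,*_=avg(z,4)
    if f[2]>-1: break
E
```

```text
59.7 t 18.62 L [ 0.713 -1.183 59.641] q6 -2.093 yaw -1.489 F [ 1.911 -0.267 -3.671] T [ 0.32  -0.006  0.008] 0.338
59.2 t 19.0 L [ 0.749 -1.178 59.178] q6 -2.093 yaw -1.489 F [ 1.086 -0.075 -3.56 ] T [ 0.275 -0.042 -0.014] 0.335
58.7 t 19.38 L [ 0.746 -1.221 58.698] q6 -2.093 yaw -1.489 F [ 1.269 -0.047 -3.637] T [ 0.255 -0.047 -0.003] 0.338
58.2 t 19.77 L [ 0.76  -1.259 58.368] q6 -2.093 yaw -1.489 F [ 0.871  0.307 -1.369] T [ 0.294  0.066 -0.015] 0.338
57.7 t 20.15 L [ 0.733 -1.275 58.123] q6 -2.093 yaw -1.489 F [2.373 2.069 4.169] T [0.41  0.421 0.005] 0.344
```

```bash
python3 - <<'E'
from h import *
import json
p=W(.9,-1.2,58.15)
bot.movel(p,max_speed=20); avg('start')
d=0
while d<1.55:
    d+=.2
    bot.movel(p,rot=[np.pi,0,YA-d],max_speed=50); f,T,P,s=avg(round(d,2),3)
    if T[2]>.12 or np.linalg.norm(f)>12: break
json.dump(d,open('d.json','w'))
E
```

```text
start t 20.6 L [ 0.761 -1.271 58.184] q6 -2.093 yaw -1.489 F [1.144 1.653 2.551] T [ 0.252  0.294 -0.007] 0.341
0.2 t 21.05 L [ 0.709 -1.731 58.203] q6 -1.893 yaw -1.688 F [ 0.606 -1.22   0.548] T [ 0.174 -0.252 -0.013] 0.34
0.4 t 21.5 L [ 0.675 -1.38  58.201] q6 -1.694 yaw -1.887 F [ 0.141 -0.692  0.794] T [ 0.115 -0.222 -0.01 ] 0.339
0.6 t 21.95 L [ 0.769 -1.189 58.198] q6 -1.494 yaw -2.087 F [ 0.37  -0.432  1.147] T [ 0.068 -0.133 -0.042] 0.34
0.8 t 22.4 L [ 0.836 -1.163 58.174] q6 -1.294 yaw -2.287 F [ 0.458 -0.415  1.178] T [ 0.044 -0.135  0.011] 0.342
1.0 t 22.85 L [ 0.81  -1.209 58.18 ] q6 -1.094 yaw -2.487 F [ 0.707 -0.521  1.371] T [ 0.016 -0.205 -0.006] 0.344
1.2 t 23.3 L [ 0.802 -1.21  58.191] q6 -0.894 yaw -2.687 F [-0.291 -0.097  0.882] T [-0.012 -0.174 -0.011] 0.335
1.4 t 23.75 L [ 0.822 -1.177 58.175] q6 -0.694 yaw -2.887 F [ 0.674 -0.378  1.385] T [-0.071 -0.177  0.013] 0.341
1.6 t 24.2 L [ 0.826 -1.157 58.166] q6 -0.494 yaw -3.087 F [ 0.002 -1.106  1.268] T [-0.097 -0.158 -0.021] 0.338
```

```bash
python3 - <<'E'
from h import *
import json
p=W(.9,-1.2,58.15); d=1.6
while d<2.55:
    d+=.12
    bot.movel(p,rot=[np.pi,0,YA-d],max_speed=50); f,T,P,s=avg(round(d,2),5)
    if T[2]>.14 or np.linalg.norm(f)>12: break
json.dump(d,open('d.json','w'))
E
```

```text
1.72 t 24.63 L [ 0.939 -0.814 58.114] q6 -0.373 yaw 3.075 F [0.137 0.707 3.13 ] T [-0.09   0.214 -0.021] 0.339
1.84 t 25.07 L [ 0.99  -0.825 58.079] q6 -0.253 yaw 2.955 F [0.637 1.885 3.438] T [-0.083  0.434 -0.005] 0.344
1.96 t 25.5 L [ 0.986 -0.847 58.062] q6 -0.133 yaw 2.835 F [0.53  3.215 3.531] T [-0.117  0.683  0.014] 0.341
2.08 t 25.93 L [ 0.946 -0.841 58.055] q6 -0.013 yaw 2.715 F [-0.085  3.452  3.033] T [-0.141  0.902  0.001] 0.341
2.2 t 26.37 L [ 0.933 -0.832 58.047] q6 0.107 yaw 2.595 F [0.263 4.61  3.06 ] T [-0.201  1.137 -0.026] 0.341
2.32 t 26.8 L [ 0.949 -0.79  58.03 ] q6 0.225 yaw 2.477 F [0.289 5.545 3.431] T [-0.215  1.292 -0.047] 0.341
2.44 t 27.23 L [ 0.953 -0.712 58.016] q6 0.344 yaw 2.359 F [0.386 5.449 4.024] T [-0.232  1.369 -0.021] 0.339
2.56 t 27.67 L [ 0.966 -0.632 58.012] q6 0.463 yaw 2.239 F [0.238 5.918 3.778] T [-0.223  1.415 -0.041] 0.339
```

```bash
python3 - <<'E'
from h import *
avg('now'); s=bot.get_state(); print(s['orientation'],s['qpos'],s['effort'])
t=imaging.capture('top'); sc=imaging.capture('scene')
cv2.imwrite('pics/t5.png',t); cv2.imwrite('pics/s5.png',sc)
crop(sc,160,280,80,180,6,'pics/s5c.png'); crop(t,400,500,180,270,7,'pics/t5c.png')
E
```

```text
now t 27.87 L [ 0.957 -0.632 57.999] q6 0.464 yaw 2.239 F [0.282 5.374 3.825] T [-0.238  1.415 -0.033] 0.34
[-3.141 -0.001  2.239] [-0.439  0.559 -0.31   0.703 -0.001  0.464] [  1.132 -50.366  23.673  -2.182   1.028  -0.028]
```

View pics/s5c.png

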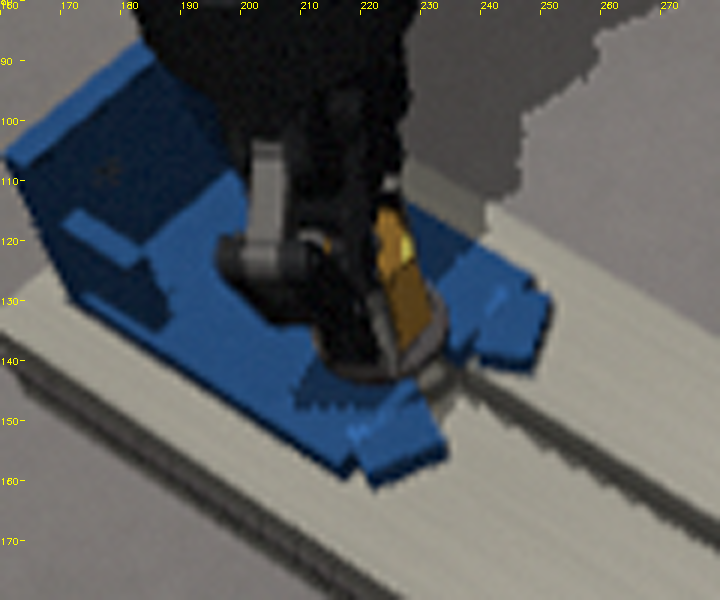

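View pics/t5c.png

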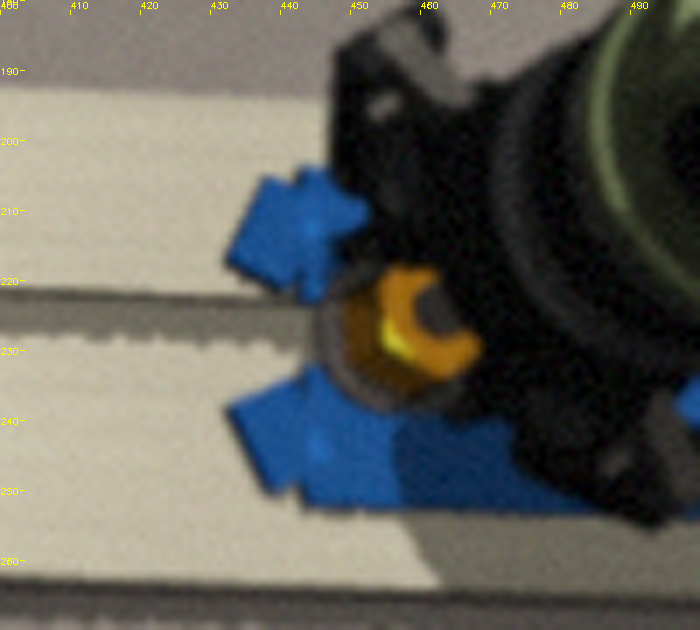

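```bash
python3 - <<'E'
from h import *
import json
d=2.56
for y in (-.8,-.4):
    bot.movel(W(.9,y,58.15),rot=[np.pi,0,YA-d],max_speed=20); avg(('y',y),3)
p=W(.9,-.4,58.15)
for k in range(4):
    d+=.05
    bot.movel(p,rot=[np.pi,0,YA-d],max_speed=50); s=pr('imm'); avg(round(d,2),3)
json.dump(d,open('d.json','w'))
E
```

```text
('y', -0.8) t 28.32 L [ 0.946 -0.644 58.048] q6 0.467 yaw 2.235 F [0.267 4.381 2.388] T [-0.218  1.282  0.054] 0.34
('y', -0.4) t 28.67 L [ 0.923 -0.611 58.111] q6 0.468 yaw 2.234 F [0.515 3.118 0.936] T [-0.149  0.988  0.098] 0.339
imm t 28.92 L [ 0.944 -0.432 58.093] q6 0.517 yaw 2.185 F [0.921 3.316 2.221] T [-0.123  0.925  0.   ] 0.338
2.61 t 29.02 L [ 0.941 -0.432 58.115] q6 0.517 yaw 2.184 F [0.329 3.478 1.113] T [-0.103  0.951 -0.016] 0.34
imm t 29.27 L [ 0.945 -0.377 58.113] q6 0.567 yaw 2.135 F [0.081 3.625 0.89 ] T [-0.074  0.96  -0.071] 0.343
2.66 t 29.37 L [ 0.949 -0.372 58.112] q6 0.567 yaw 2.135 F [0.433 3.604 1.261] T [-0.088  0.92   0.037] 0.341
imm t 29.62 L [ 0.921 -0.375 58.133] q6 0.617 yaw 2.085 F [-0.41   3.847  0.629] T [-0.103  0.978 -0.029] 0.34
2.71 t 29.72 L [ 0.904 -0.344 58.12 ] q6 0.617 yaw 2.085 F [0.342 4.063 0.907] T [-0.172  0.965  0.017] 0.34
imm t 29.97 L [ 0.888 -0.31  58.132] q6 0.667 yaw 2.035 F [0.704 3.857 0.492] T [-0.172  1.009  0.059] 0.341
2.76 t 30.07 L [ 0.894 -0.327 58.126] q6 0.667 yaw 2.035 F [-0.183  3.431  1.143] T [-0.161  1.029  0.01 ] 0.339
```

```bash
python3 - <<'E'
from h import *
import json
d=2.76
p=W(.9,.1,58.15)
bot.movel(p,rot=[np.pi,0,YA-d],max_speed=20); avg('y.1',6,.02)
for k in range(5):
    d+=.1
    bot.movel(p,rot=[np.pi,0,YA-d],max_speed=50); f,T,P,s=avg(round(d,2),8,.02)
    if T[2]>.2: break
json.dump(d,open('d.json','w'))
E
```

```text
y.1 t 30.42 L [ 0.885 -0.255 58.193] q6 0.667 yaw 2.034 F [ 0.399  2.362 -0.27 ] T [-0.065  0.622  0.062] 0.342
2.86 t 30.8 L [ 0.876 -0.092 58.158] q6 0.766 yaw 1.935 F [ 0.208  1.753 -1.07 ] T [-0.117  0.519 -0.036] 0.339
2.96 t 31.18 L [ 0.92  -0.041 58.014] q6 0.866 yaw 1.836 F [-0.183  0.265 -2.773] T [-0.136  0.352 -0.073] 0.339
3.06 t 31.57 L [ 0.996  0.    57.904] q6 0.966 yaw 1.736 F [-0.076 -0.785 -5.583] T [-0.152  0.15  -0.081] 0.338
3.16 t 31.95 L [ 1.054  0.061 57.801] q6 1.066 yaw 1.636 F [-0.202 -2.068 -9.208] T [-0.119 -0.081 -0.055] 0.344
3.26 t 32.33 L [ 1.136  0.142 57.677] q6 1.166 yaw 1.536 F [ -0.191  -3.883 -13.872] T [-0.073 -0.366 -0.048] 0.337
```

Bite felt at about 2.9 rad: the vertical force is going negative because the gripper is partly holding the nut up. I'll follow it down so the flange takes the load.

```bash
python3 - <<'E'
from h import *
import json
d=3.26
for y,z in ((0.1,57.7),(.05,57.3)):
    bot.movel(W(.9,y,z),rot=[np.pi,0,YA-d],max_speed=20); f,T,P,s=avg((y,z),6,.02)
E
```

```text
(0.1, 57.7) t 32.68 L [ 1.106  0.138 57.653] q6 1.167 yaw 1.534 F [  0.934  -2.863 -12.177] T [ 0.099 -0.251  0.025] 0.337
(0.05, 57.3) t 33.03 L [ 1.069  0.12  57.59 ] q6 1.168 yaw 1.534 F [ 2.086 -0.969 -6.779] T [0.356 0.176 0.04 ] 0.34
```

```bash
python3 - <<'E'
from h import *
import json
d=3.26
bot.movel(W(.9,.05,57.1),rot=[np.pi,0,YA-d],max_speed=20); avg('pre',6,.02)
d=3.32
bot.movel(W(.9,.05,57.1),rot=[np.pi,0,YA-d],max_speed=50)
for i in range(3): s=bot.get_state(); print(s['wrist_torque'],s['effort'],s['qpos'][5],s['joint_velocities'][5]); bot.dwell(.02)
avg('post',8,.02)
t=imaging.capture('top'); sc=imaging.capture('scene')
cv2.imwrite('pics/t6.png',t); cv2.imwrite('pics/s6.png',sc)
crop(sc,190,260,90,160,10,'pics/s6c.png'); crop(t,430,490,200,250,12,'pics/t6c.png')
E
```

```text
pre t 33.38 L [ 1.051  0.091 57.516] q6 1.168 yaw 1.534 F [ 3.309  0.058 -1.782] T [0.612 0.58  0.038] 0.339
[ 0.768  0.703 -0.086] [ -1.678 -52.367  23.438  -1.383  -0.575  -0.022] 1.2266721010988306 -0.002670627625808282
[ 0.723  0.659 -0.081] [ -1.69  -52.301  23.433  -1.406  -0.579  -0.044] 1.2266638535423566 0.0016143264761100482
[ 0.731  0.717 -0.071] [ -1.706 -52.233  23.427  -1.429  -0.583  -0.056] 1.2266662578514151 0.0018503389801048137
post t 33.82 L [ 0.964  0.06  57.385] q6 1.227 yaw 1.474 F [4.128 0.962 0.742] T [ 0.75   0.76  -0.057] 0.337
```

View pics/s6c.png

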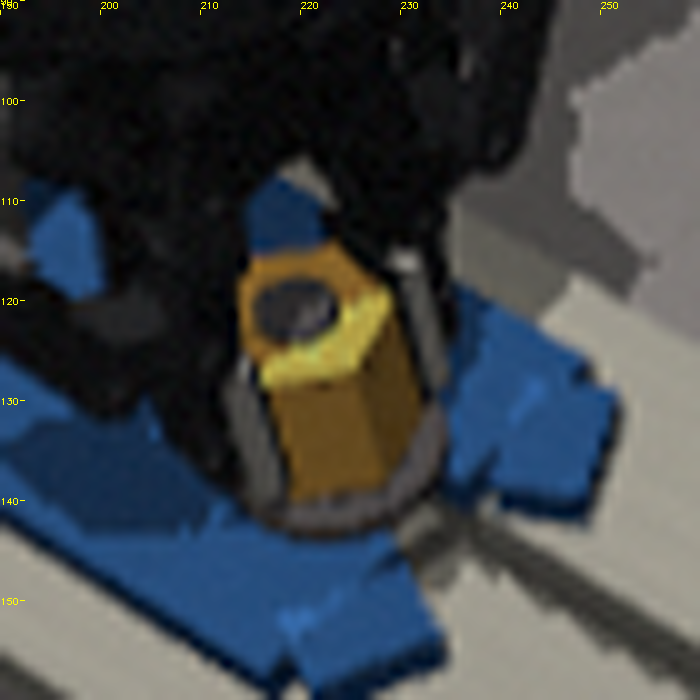

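View pics/t6c.png

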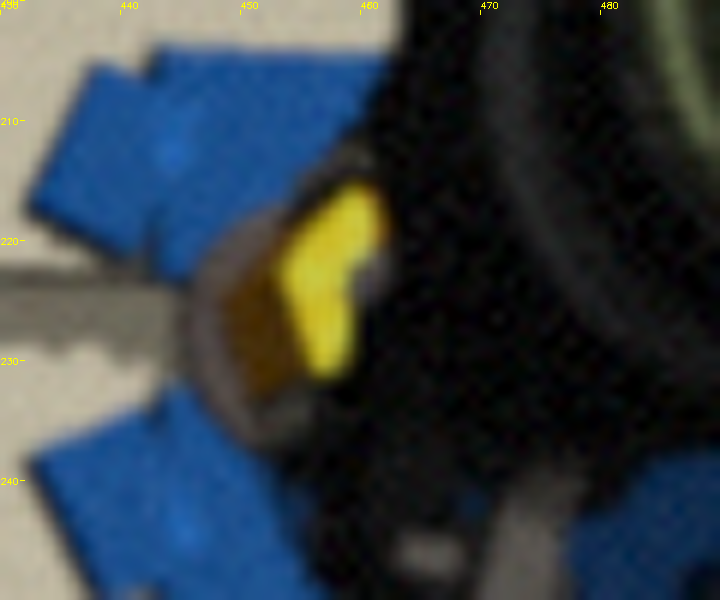

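```bash
python3 - <<'E'
from h import *
ims=[]
for n in ('s4','s5','s6'):
    g=cv2.convertScaleAbs(cv2.imread(f'pics/{n}.png')[125:160,215:250],alpha=1.8,beta=15)
    ims.append(cv2.resize(g,None,fx=7.5,fy=7.5,interpolation=cv2.INTER_CUBIC))
cv2.imwrite('pics/cmp.png',np.hstack(ims))
M=camcorr()['scene']
# head-top end corners lengthwise at home, z=23 ; slot floor; in px and cmp px
for nm,P in (('head end top',[W(18.5,a,23) for a in(-10.5,8.5)]),('lip edge',[W(x,y-1,38) for x in (38,25) for y in(-11,11)]),('floor',[W(x,y-1,6) for x in (38,) for y in(-11,11)])):
    q=proj(M,P); print(nm,q.ravel(),((q-[215,125])*7.5).ravel())
E
```

```text
head end top [229.72  151.987 236.399 145.445] [110.403 202.406 160.494 153.337]
lip edge [235.672 152.638 243.521 144.878 230.391 149.322 238.258 141.64 ] [155.042 207.288 213.906 149.087 115.431 182.412 174.436 124.801]
floor [238.396 162.673 245.946 155.062] [175.468 282.551 232.098 225.468]
```

View pics/cmp.png

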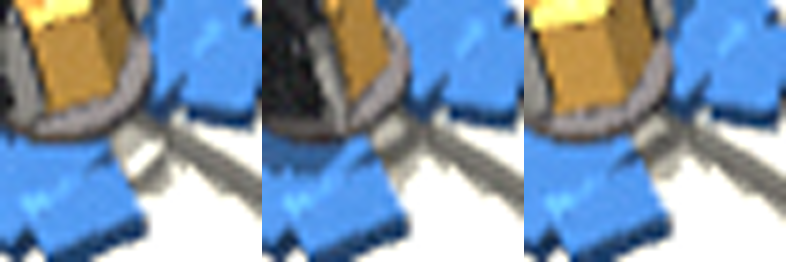

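```bash
python3 - <<'E'
from h import *
d=3.32
for z in (56.7,56.3,55.9,55.5):
    bot.movel(W(1.1,.05,z),rot=[np.pi,0,YA-d],max_speed=20); f,T,P,s=avg(z,5,.02)
    if f[2]>17: break
E
```

```text
56.7 t 34.25 L [ 0.965  0.037 57.32 ] q6 1.228 yaw 1.474 F [4.286 2.271 5.301] T [ 0.806  1.086 -0.033] 0.338
56.3 t 34.58 L [ 0.953  0.039 57.285] q6 1.228 yaw 1.474 F [4.626 2.982 8.389] T [ 0.891  1.281 -0.047] 0.341
55.9 t 34.92 L [ 0.953  0.019 57.24 ] q6 1.228 yaw 1.474 F [ 4.78   4.017 10.702] T [0.967 1.484 0.005] 0.339
55.5 t 35.25 L [ 0.948  0.019 57.207] q6 1.228 yaw 1.474 F [ 5.51   4.7   13.361] T [ 1.047  1.686 -0.001] 0.343
```

The clamp holds with a constant stiff slope up to about 17 N of push-down, so preload is above 17 N, and the angle past bite puts it at roughly 24–30 N. I'll unload the arm and release.

```bash
python3 - <<'E'
from h import *
d=3.32; O=[np.pi,0,YA-d]
for x,y,z in ((1.4,.1,56.8),(1.9,.3,57.2)):
    bot.movel(W(x,y,z),rot=O,max_speed=20); avg((x,y,z),5,.02)
bot.grip(0.62); bot.dwell(.2); avg('open',5,.02)
print(bot.movel(W(1.5,.1,75),rot=O,max_speed=40,threshold=6)); pr('up')
E
```

```text
(1.4, 0.1, 56.8) t 35.58 L [ 0.988  0.018 57.306] q6 1.228 yaw 1.474 F [3.138 2.614 6.214] T [ 0.592  1.166 -0.017] 0.34
(1.9, 0.3, 57.2) t 35.92 L [ 1.048  0.049 57.349] q6 1.229 yaw 1.473 F [-0.486  1.401  1.996] T [-0.108  0.79   0.004] 0.34
open t 36.56 L [ 1.915  0.25  57.177] q6 1.229 yaw 1.474 F [ 0.336 -0.192 -0.065] T [-0.014 -0.018 -0.022] 0.62
False
up t 37.15 L [ 1.434 -0.02  75.246] q6 1.229 yaw 1.474 F [ 0.13   0.15  -0.858] T [-0.012  0.008 -0.049] 0.621
```

```bash
python3 - <<'E'
from h import *
O=[np.pi,0,YA-3.32]
bot.movel(W(1.5,.1,140),rot=O,max_speed=150)
bot.move_ptp([450,100,220],[np.pi,0,YA-3.32]); pr('away')
t=imaging.capture('top'); sc=imaging.capture('scene')
cv2.imwrite('pics/t7.png',t); cv2.imwrite('pics/s7.png',sc)
overlay(sc,'scene',.8,-.9,15.5,-1.69,180,260,90,170,9,'pics/s7o.png'); crop(t,425,500,200,255,10,'pics/t7c.png')
crop(sc,190,260,90,160,10,'pics/s7c.png')
E
```

```text
away t 38.92 L [290.657  79.938 219.609] q6 1.726 yaw 1.473 F [ 0.6   -0.333 -0.223] T [-0.03   0.032  0.031] 0.621
```

View pics/s7c.png

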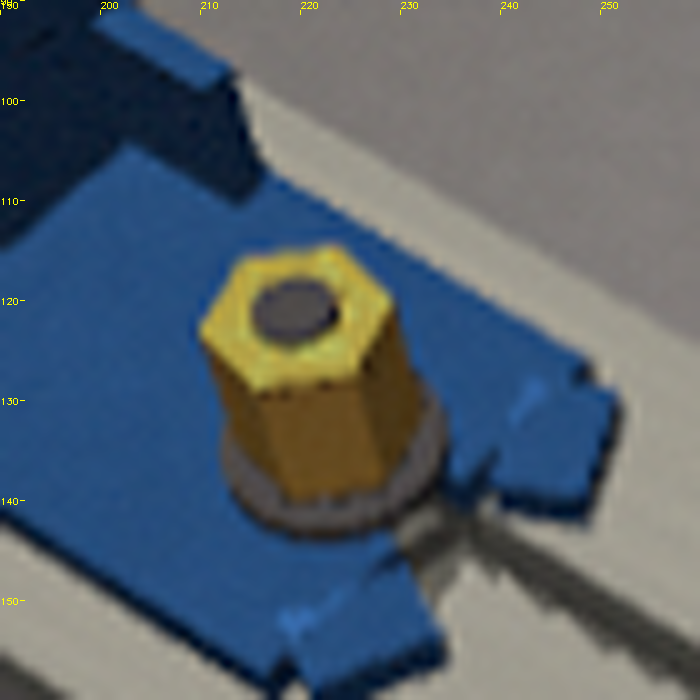

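View pics/t7c.png

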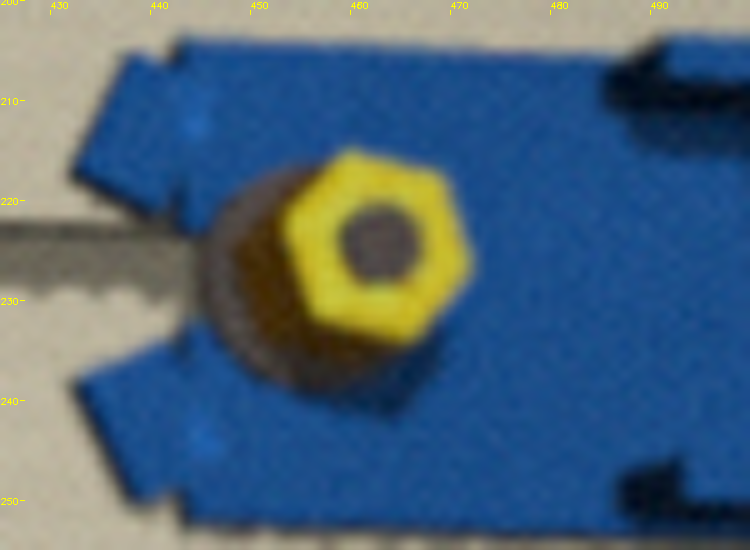

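View pics/s7o.png

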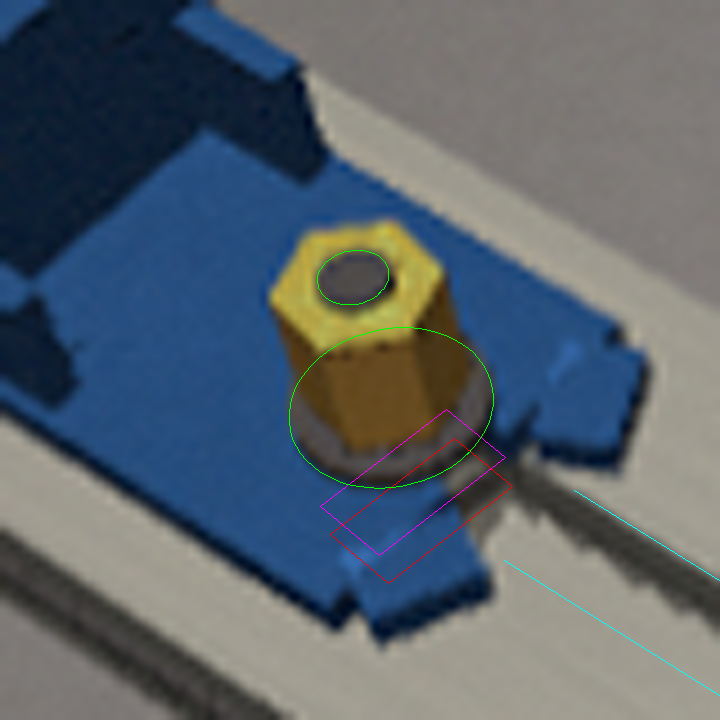

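```bash
python3 - <<'E'
from h import *
M=camcorr()
hx=[(17.32*np.cos(k*np.pi/3),17.32*np.sin(k*np.pi/3),13) for k in range(6)]
obs={'top':np.array([(460,214.8),(468.8,217),(472,226.5),(465,234.3),(456,231.5),(452.8,222)]),
'scene':np.array([(210,122.5),(214.3,115.7),(223.5,114.6),(229,120.2),(225,127.8),(215.5,129)])}
def r(p):
    c,s=np.cos(p[3]),np.sin(p[3]); P=np.array(hx)@np.array([[c,s,0],[-s,c,0],[0,0,1]])+W(*p[:3]); o=[]
    for n,u in obs.items():
        q=proj(M[n],P); j=np.linalg.norm(q[:,None]-u,axis=2).argmin(1); o.append((q-u[j]).ravel())
    return np.concatenate(o)
S=min((least_squares(r,[1,0,74.5,y]) for y in (0,.25,.5,.75)),key=lambda s:s.cost)
print(S.x,S.cost,'nut vertices mod60',S.x[3]%(np.pi/3),'expected',(0.0127+np.pi+BY-.027-3.32)%(np.pi/3))
E
```

```text
[ 0.967 -0.335 75.141  0.384] 1.7102889265379657 nut vertices mod60 0.38366009702173 expected 0.4266861612053312
```

```bash
python3 - <<'E'
from h import *
bot.dwell(.3); pr('end'); bot.sign_off()
E
```

```text
end t 39.32 L [290.914  80.265 219.826] q6 1.726 yaw 1.473 F [0.227 0.715 0.029] T [-0.003  0.019 -0.007] 0.618
the job is handed in; nothing more can be done
```

The angle plate is clamped and I handed the job in at about 39 s, with the gripper open and clear of everything.

**What I did:** I took the T-bolt out of the stand and lowered its head lengthwise into the slot about 85 mm in front of home. I slid it along until the shank touched the bottom of the fork, then let the flange down on the plate. I turned the nut 3.32 rad clockwise in a single grasp: the head stopped after about 1.7 rad, the nut bit at about 2.9 rad, and I went about 0.4 rad further. Then I took the load off the arm and released the nut.

**Last checks:**
- **Position:** the final pictures show the nut upright at home, within about 1 mm, with its flange on the plate.
- **Nut angle:** its yaw is within 0.04 rad of where I left it, so it did not back off.
- **Head square:** the head end that showed in front of the flange is gone, as expected for a head lying across the slot. Only a sliver is visible, so this also rests on where the turning stopped.
- **Clamping:** the nut held stiffly against about 17 N of downward push. From the angle past bite I estimate 24–30 N, inside the 15–40 N range.
- **Stud:** nothing came near it after the first lift, but I did not measure it again at the end.

**What disagreed:** the wrist moment about the vertical stayed near zero (under 0.1 N m) after each turning step, though I expected about 0.4 N m. It may relax when the arm stops. I therefore judged snugness from the vertical force, the stiffness and the angle rather than from torque.

Also, while turning from about 1.7 to 2.9 rad the arm felt a sideways force of up to 6 N. I put this down to one head corner touching the channel wall first, and shifted the grip sideways to relieve it.

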